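# Lock the dust cup into the extraction head

## Task

Pick up the orange dust cup by its black handle and fit it up into the steel bayonet ring under the green dust-extraction head: feel for the slots, push the lugs up through them against the sprung seal, and turn the cup counter-clockwise (seen from above) until it stops, then let it settle so that the lugs drop into their notches and it hangs there locked by itself. Work gently, never forcing the cup against the head, and leave the other things on the bench where they are.

Things in the scene. Friction and masses are not known exactly. Their poses are not given: they have to be found in the camera images.
- dust_cup: Orange dust cup, loose, upright on the bench, about 160 g. Origin: centre of its underside; z is its axis, up; the handle points along -x. Body 60 mm across, 60 tall; on top a neck with three lugs.
- cup_grip (a point): Best place to grip the cup's black handle: 110 mm from the cup's axis along -x, 42 above its underside. The grip is a level block with flat upright sides, 18 wide (y), 36 tall, from 84 to 146 mm from the axis, on a thinner stem. Held there by friction alone it turns in the fingers under more than a few N at the cup: grip hard, press lightly. Same axes as the cup.
- cup_lugs (a point): Point on the cup's axis at the height of the lugs' undersides, 78 mm above the cup's underside (36 above the grip point); cup's axes. Three steel lugs, 120 degrees apart, one exactly above the handle (-x); each 10 mm wide, 6 tall, reaching 26 from the axis.
- neck_tip (a point): Top of the cup's grey neck on its axis, 108 mm above its underside, 30 above the lugs' undersides. The neck is 37 mm across, tapering to 26 over its last 8 mm. Same axes as the cup.
- head: Whole fixed dust-extraction head with stand and ring. Origin on the bench under the ring's axis; z up, -x its front (yellow mark). Base plate 12 mm high underneath; post and duct behind (+x side). Green head 78 mm across, top 251 above the bench; the duct bends back above it to 325. The front and both sides of the head are open.
- mount (a point): Centre of the steel ring's flat underside, 165 mm above the bench, head's axes. Bore 39 mm, outside 72. Three lug slots 120 degrees apart: the cup enters with its handle nominally 15 degrees from the head's -x towards its +y, but the ring is clocked up to 21 degrees either way, not reported: turn with the lugs pressed lightly up on the underside until they rise. Slots leave lugs 3 degrees play.
- seal_face (a point): Face of the sprung rubber seal inside, on the axis, 31 mm above the ring's underside. It pushes down on the neck tip with about 1 N from here, plus 0.2 N per mm raised. Solid limit: the lugs' undersides cannot rise beyond 18 mm above the ring's underside.
- ridge_top (a point): Point on the axis at the top of the ridge between slot and notch, 9 mm above the ring's underside. The lugs' undersides must be above this (1 to 5 mm) while turning. Turn counter-clockwise from above; a solid stop comes about 60 degrees on from the slot's middle. A moment of 0.3 N m about the ring axis is enough to feel it; the lugs bear it only 23 mm from the axis.
- notch_floor (a point): Point on the axis at the floor of the lug notches, 5 mm above the ring's underside. The notches are centred 56 degrees counter-clockwise from the slots, with about 4 degrees play either way; the lugs drop in when the cup is lowered, and the cup then hangs locked.
- glue_bottle: Bystander: white glue bottle, 60 across, 160 tall (mm); origin at its underside. Leave it.
- screw_jar: Bystander: glass screw jar, 66 across, 75 tall (mm); origin at its underside. Leave it.
- sanding_block: Bystander: cork and wood sanding block, 112 x 65 x 52 (mm); origin at its underside. Leave it.
- disc_stack: Bystander: stack of red-brown sanding discs, 125 across, 22 high (mm); origin at its underside. Leave it.
- bench_brush: Bystander: bench brush lying down (mm); origin at its underside. Leave it.
- screwdriver: Bystander: screwdriver lying down (mm); origin at its underside. Leave it.
- pencil_mug: Bystander: blue mug, 76 across, 90 tall (mm); origin at its underside. Leave it.
Things that resemble listed ones, but are neither listed nor needed, are in the scene too. There is more than one size of the dust_cup; the job needs the larger.

How it is judged:
On the way, in this order (a step that is already met when the one before it is completed fails the run):
1. the cup is lifted off the bench (height (world z) of cup_lugs above 0.091 m), for 0.2 s.
2. the lugs are up through the slots, near or above the ridge tops (z of cup_lugs in the frame of mount above 0.008 m and horizontal distance between cup_lugs and mount below 0.004 m), for 0.1 s.
At the end, for the whole second after the job is handed in: The cup hangs locked in the ring and at rest, released: its lugs' undersides lie in the notches, 2.5 to 7.3 mm above the ring's underside (on the notch floor at 5, clearly below the 9 mm ridge), on the ring's axis within 4 mm and upright within 0.1 rad (z of cup_lugs in the frame of mount between 0.0025 and 0.0073 m and horizontal distance between cup_lugs and mount below 0.004 m and angle between dust_cup's own z axis and vertical below 0.1 rad and linear speed of dust_cup below 0.02 m/s and contact force between dust_cup and the fingers below 0.1 N); the robot touches nothing.
It fails at once if the cup is forced or jammed against the head, its contact loads adding up to more than 100 N (contact force between dust_cup and head above 100 N).
It fails at once if another thing on the bench is shifted by more than 25 mm (distance of any of glue_bottle, screw_jar, sanding_block, disc_stack, bench_brush, screwdriver, pencil_mug from where it was at the start of the episode above 0.025 m).
It also fails if it takes over 72 s, if anything falls off the work surface, if the arm or the gripper's body presses on something with over 40 N, if the wrist force passes 120 N, or if a joint passes its speed limit or range.

## Robot

A 7-joint arm with a two-finger parallel gripper is mounted at the origin on the work surface. World frame = base frame: x ahead of the robot, y to its left, z up, the work surface at z = 0. Lengths are in m, angles in rad, forces in N, time in s.
With the tool pointing down it reaches from about 0.4 to 0.9 m from the base axis. Payload 5.6 kg.
Tool frame: the origin (TCP) lies between the finger pads; the fingertips stand 8 mm ahead of it and the grasp point (between the pads) lies 11 mm behind it; z points along the fingers, y is the line along which they close (so a half turn about z gives the same grasp; the last joint's range is limited). The gripper opens to 92 mm and grips with 3 to 60 N. Pads are 20 mm wide; open, the fingers measure 128 mm over their backs; the gripper's body (75 mm by 189 mm) begins 69 mm behind the grasp point.
Start: joints at [1.272, 0.468, -0.012, 1.603, 0.006, 1.071, -0.056], TCP at [0.164, -0.629, 0.223] pointing down, gripper open.
Joint ranges: [-2.53, 2.53], [-0.31, 2.02], [-1.57, 1.55], [0.28, 2.44], [-1.29, 4.43], [0.15, 1.84], [-2.92, 2.92]. Speed limits (rad/s): [2.57, 2.57, 3.14, 3.14, 3.14, 3.14, 3.14].

## Interface

Orientations are given as a unit quaternion [w, x, y, z].
In Python, from cell import robot gives the robot as it stands.
- The arm moves only by the tool move_arm, never from a script. Its arguments are lists of equal length, an entry for each row: "translation": the shift along the world's x, y, z in units of 60 mm (1.0 is 60 mm), a list of three; "yaw": the turn about the world's z in degrees; "jaw": the opening, from 0 (shut) to 1 (fully open). A call has 1 to 12 rows; each row shifts and turns the commanded pose from where the row before left it; what a row does not reach is not made up. A row lasts 1/8 s, in which the tool goes at most 62.5 mm and 10.7 degrees, less where a joint would pass 70% of its speed; a pose out of reach is approached as far as the arm can. A call is refused whole if a number of a shift passes 1 or a number of a turn 10.7, either way. A call with a gripper value outside its range is refused whole. The fingers move at their own pace and stop on an object; the grip force is fixed at half the most. Time passes only in rows, so rows that do not move let the fingers close. It gives the time, the measured TCP pose, the force, the opening and the grip force at its end, in the units of the state.
- robot.read_state(): the state, without advancing time (a new reading comes with each control period).
- robot.camera(name): name is "scene" or "top"; returns the picture (400x640x3 uint8, red, green, blue); there is no depth.
- robot.get_calibration(name): a dict with "vfov" (degrees; the focal length in pixels is half the picture's height over the tangent of half this angle, whatever the lens; pixels are square), "cx", "cy" (the principal point, pixels), "rvec" (rotation vector, rad) and "tvec" (3), from world to camera coordinates, as OpenCV has them. Camera axes: x right, y down, z forward; pixel columns grow to the right and rows downward; lengths in m; the calibration is good to about 2 mm. A picture is of the moment at which its call begins. get_calibration takes no time and is no camera call.
- robot.hand_in(): hands the job in; it is judged then, once.
Trained networks look in the newest picture that a camera, given by its name, has taken for a name from the list of things; names that differ only in an ending like _2 or _b are one class to them, and where a whole thing is asked for, a point or a joint stands for the part that bears it (a point fixed in the world has none). Each returns a list of dicts, best first, with "conf" (0 to 1); they miss things now and then, are a little off and sometimes report something else, mostly with a low value. They report only what shows in the picture. A call takes as long as a camera call. They do not tell look-alikes from the thing itself.
- robot.search_frame(camera, name): "xyz" ([x, y, z] in m, in world coordinates, good to about 4 mm: the middle of the surface that is visible of it).
- robot.landmark_of(camera, name): "xyz" ([x, y, z] in m, in world coordinates, good to about 4 mm: a listed point, or the origin of a listed thing).
The state is a dict: "t": time; "qpos": joint angles; "joint_vel": joint speeds; "effort": joint torques, N m; "tcp_pos": TCP position; "orientation": TCP orientation; "wrist_force": force on the tool from outside, world axes, zero at the start; "wrist_torque": the same for the moment, N m; "grip_width": opening from 0.0 (shut) to 1.0 (fully open); "grasp_force": force on a finger pad.
Only numpy, scipy, OpenCV 4.12 (cv2) and the standard library are available. Lean on these libraries where they do the work, as an engineer would, in place of code of your own. Each camera call takes 0.05 s, during which the arm holds its last target. There are 200 camera calls.

## Working session

There is one attempt and no reset: what is moved stays moved. The work goes in short steps, Python scripts to look and compute and a tool call to move; the robot and the scene stay as the last step left them, time stands still between calls to the robot, and variables do not carry over. Pictures are saved under pics/ and viewed, at most 10 in all, crops included, and the job is handed in when it is done.

Besides the shell and the picture viewer there is one more tool, called after "Request:" as name([rows], argument=value, ...), one row to a line, values as JSON. move_arm: Moves the arm, as the interface text tells. Its arguments: {"type":"object","properties":{"translation":{"type":"array","items":{"type":"array","items":{"type":"number"}}},"yaw":{"type":"array","items":{"type":"number"}},"jaw":{"type":"array","items":{"type":"number"}}},"required":["translation","yaw","jaw"]}

```bash
mkdir -p pics
cat > h.py <<'E'
import numpy as np, cv2
from cell import robot
def save(cam,fn,crop=None,scale=1):
    im=robot.camera(cam)[:,:,::-1]
    if crop: 
        x0,y0,x1,y1=crop; im=im[y0:y1,x0:x1]
    if scale!=1: im=cv2.resize(im,None,fx=scale,fy=scale,interpolation=cv2.INTER_CUBIC)
    cv2.imwrite(fn,np.ascontiguousarray(im))
def proj(cam,p):
    c=robot.get_calibration(cam); f=200/np.tan(np.radians(c['vfov'])/2)
    K=np.array([[f,0,c['cx']],[0,f,c['cy']],[0,0,1.]])
    return cv2.projectPoints(np.atleast_2d(np.array(p,float)),np.array(c['rvec'],float),np.array(c['tvec'],float),K,None)[0].reshape(-1,2)
def ray(cam,px,z):
    c=robot.get_calibration(cam); f=200/np.tan(np.radians(c['vfov'])/2)
    R=cv2.Rodrigues(np.array(c['rvec'],float))[0]; t=np.array(c['tvec'],float).ravel()
    o=-R.T@t; d=R.T@np.array([(px[0]-c['cx'])/f,(px[1]-c['cy'])/f,1])
    return o+d*(z-o[2])/d[2]
E
python3 - <<'E'
from h import *
for cam in('scene','top'):
    save(cam,f'pics/{cam}0.png')
    for n in('dust_cup','cup_grip','cup_lugs','neck_tip','head','mount'):
        for d in robot.landmark_of(cam,n)[:4]:
            print(cam,n,np.round(d['xyz'],3),round(d['conf'],2),proj(cam,d['xyz']).round()[0])
print(robot.read_state())
E
```

```text
scene dust_cup [0.585 0.247 0.   ] 0.91 [372. 271.]
scene dust_cup [0.338 0.199 0.001] 0.9 [407. 224.]
scene dust_cup [0.48  0.242 0.044] 0.3 [393. 242.]
scene cup_grip [0.477 0.244 0.04 ] 0.96 [394. 243.]
scene cup_grip [0.333 0.275 0.03 ] 0.62 [428. 227.]
scene cup_grip [ 0.618 -0.088  0.195] 0.48 [285. 178.]
scene cup_lugs [0.586 0.248 0.077] 0.63 [374. 253.]
scene cup_lugs [0.333 0.198 0.049] 0.56 [409. 212.]
scene neck_tip [0.339 0.199 0.073] 0.92 [409. 208.]
scene neck_tip [0.59  0.242 0.107] 0.81 [372. 245.]
scene neck_tip [ 0.618 -0.088  0.167] 0.42 [286. 186.]
scene head [ 0.616 -0.088 -0.002] 0.7 [289. 225.]
scene mount [ 0.618 -0.09   0.166] 0.68 [285. 186.]
top dust_cup [ 0.59   0.245 -0.001] 0.71 [244. 181.]
top dust_cup [ 0.339  0.2   -0.001] 0.6 [255. 255.]
top dust_cup [ 0.721  0.132 -0.002] 0.24 [277. 143.]
top cup_grip [0.48  0.248 0.04 ] 0.55 [240. 212.]
top cup_grip [0.33  0.273 0.027] 0.47 [232. 257.]
top cup_lugs [0.34  0.195 0.053] 0.72 [254. 255.]
top cup_lugs [0.59  0.244 0.076] 0.58 [240. 177.]
top neck_tip [0.589 0.245 0.111] 0.86 [238. 176.]
top neck_tip [
[... 304 characters left out ...]
rray([ 1.27199614,  0.46746184, -0.01157501,  1.60267443,  0.0059911 ,
        1.071396  , -0.05629265]), 'joint_vel': array([ 0.00114101, -0.00069472,  0.00169683,  0.00060267, -0.00042836,
       -0.0008824 ,  0.00146325]), 'effort': array([ 2.06377968e-04, -5.20256960e+01, -1.26894156e-02, -2.44003826e+01,
       -5.66391286e-02,  1.13534826e-02,  3.23709094e-05]), 'tcp_pos': array([ 0.16441584, -0.62888856,  0.22262773]), 'orientation': array([ 5.05806919e-05,  9.91837710e-01,  1.27506686e-01, -1.28603234e-05]), 'wrist_force': array([-0.34908298,  0.16539593, -1.01688125]), 'wrist_torque': array([ 0.06670706, -0.00121528,  0.02418366]), 'grasp_force': 0.0, 'grip_width': 1.00144280063519}
```

View pics/scene0.png

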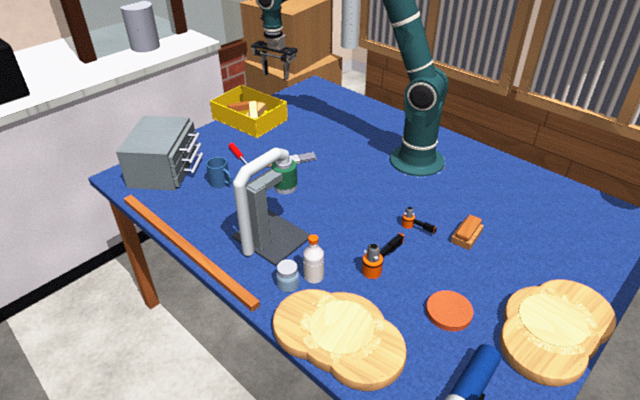

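View pics/top0.png

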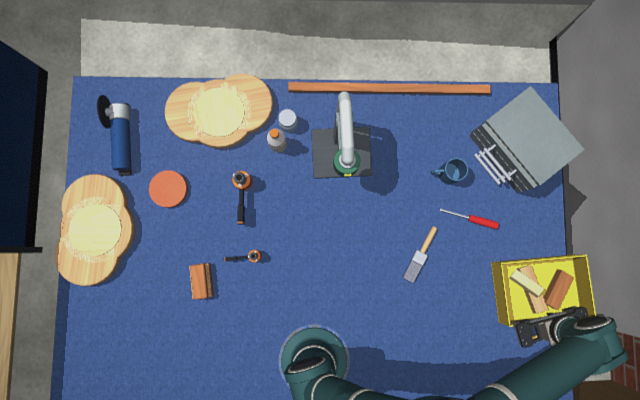

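The objects that could be taken for the cup are both orange: the large one at scene (372,262) / top (241,180), and the small look-alike at scene (408,218) / top (254,256). I choose the large one because its neck tip is at 108 mm, against 73 mm for the other. Its handle points along about world -x. The head is at (0.618,-0.089).

Run:
```python
from h import *
im=robot.camera('top')[:,:,::-1]
a=cv2.resize(im[155:265,205:275],None,fx=5,fy=5,interpolation=cv2.INTER_CUBIC)
b=cv2.resize(im[80:190,300:390],None,fx=5,fy=5,interpolation=cv2.INTER_CUBIC)
cv2.imwrite('pics/crop1.png',np.hstack([a,b]))
# base plate dark gray mask -> edges
hsv=cv2.cvtColor(np.ascontiguousarray(im),cv2.COLOR_BGR2HSV)
for n,z in(('dust_cup',0),('screw_jar',0),('glue_bottle',0),('pencil_mug',0),('bench_brush',0),('screwdriver',0),('sanding_block',0)):
    for d in robot.landmark_of('top',n)[:1]: print(n,np.round(d['xyz'],3),round(d['conf'],2))
for p in((313,129),(366,127),(314,178),(371,177)): print(p,ray('top',p,.012).round(3))
```

```text
dust_cup [0.59  0.246 0.001] 0.75
screw_jar [ 0.792  0.097 -0.001] 0.93
glue_bottle [ 0.722  0.132 -0.002] 0.54
pencil_mug [ 0.625 -0.456  0.002] 0.68
bench_brush [ 0.35  -0.352 -0.002] 0.58
screwdriver [ 0.47  -0.516  0.   ] 0.51
sanding_block [0.26  0.375 0.001] 0.98
(313, 129) [0.769 0.01  0.012]
(366, 127) [ 0.778 -0.172  0.012]
(314, 178) [0.599 0.005 0.012]
(371, 177) [ 0.604 -0.189  0.012]
```

View pics/crop1.png

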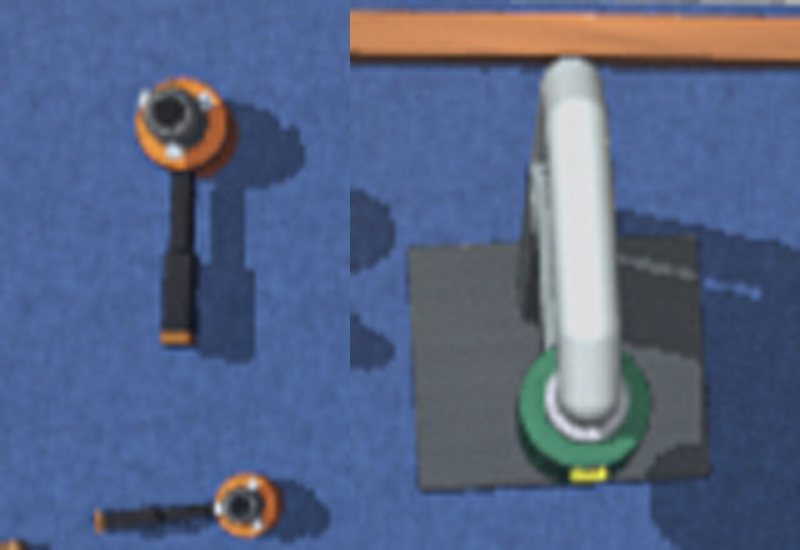

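The crop confirms the choice: the large cup is at crop (175,120) with its handle straight down, i.e. along -x. The small one is at (247,505) with its handle to the left. The yellow mark of the head is at (588,474), and its base plate is turned about +3°. Next I move to above the handle.

Request:
move_arm([
  [0.61, 0.66, 0.07],
  [0.61, 0.66, 0.07],
  [0.61, 0.66, 0.07],
  [0.61, 0.66, 0.07],
  [0.61, 0.66, 0.07],
  [0.61, 0.66, 0.07],
  [0.61, 0.66, 0.07],
  [0, 0.95, 0],
  [0, 0.95, 0],
  [0, 0.95, 0],
  [0, 0.95, 0],
  [0, 0.95, 0],
], yaw=[-1.22, -1.22, -1.22, -1.22, -1.22, -1.22, -1.22, -1.22, -1.22, -1.22, -1.22, -1.22], jaw=[1, 1, 1, 1, 1, 1, 1, 1, 1, 1, 1, 1])

```text
t: 2.6
tcp_pos: [0.4205, -0.0649, 0.2524]
orientation: [0.0, 1.0, -0.0, 0.001]
wrist_force: [1.5, -0.1, -0.2]
grip_width: 1.001
grasp_force: 0.0
```

Request:
move_arm([
  [0, 0.95, 0],
  [0, 0.95, 0],
  [0.24, 0.82, 0],
  [0.24, 0.82, 0],
  [0.24, 0.82, -0.2],
  [0.24, 0.82, -0.4],
  [0, 0, -0.7],
  [0, 0, -0.5],
  [0, 0, 0],
], yaw=[0, 0, 0, 0, 0, 0, 0, 0, 0], jaw=[1, 1, 1, 1, 1, 0.7, 0.55, 0.55, 0.55])

```text
t: 3.72
tcp_pos: [0.4768, 0.2434, 0.1421]
orientation: [0.001, 1.0, 0.0, -0.002]
wrist_force: [-0.0, 0.3, 0.5]
grip_width: 0.588
grasp_force: 0.0
```

Request:
move_arm([
  [0.03, 0.04, -0.5],
  [0, 0, -0.5],
  [0, 0, -0.45],
  [0, 0, -0.3],
  [0, 0, -0.1],
  [0, 0, 0],
  [0, 0, 0],
  [0, 0, 0],
  [0, 0, 0],
  [0, 0, 0],
  [0, 0, 0],
], yaw=[0, 0, 0, 0, 0, 0, 0, 0, 0, 0, 0], jaw=[0.55, 0.55, 0.55, 0.55, 0.55, 0.4, 0.3, 0.15, 0, 0, 0])

```text
t: 5.1
tcp_pos: [0.4803, 0.2466, 0.0334]
orientation: [-0.0, 1.0, 0.0, 0.0]
wrist_force: [-0.2, -0.4, 4.9]
grip_width: 0.194
grasp_force: 30.0
```

Request:
move_arm([
  [0, 0, 0.1],
  [0, 0, 0.2],
  [0, 0, 0.2],
  [0, 0, 0.15],
  [0, 0, 0],
  [0, 0, 0],
], yaw=[0, 0, 0, 0, 0, 0], jaw=[0, 0, 0, 0, 0, 0])

```text
t: 5.85
tcp_pos: [0.4799, 0.2463, 0.0719]
orientation: [0.0, 1.0, 0.0, -0.0]
wrist_force: [-1.0, -0.2, -1.7]
grip_width: 0.193
grasp_force: 30.0
```

Run:
```python
from h import *
s=robot.read_state(); print(s['tcp_pos'].round(4),s['wrist_force'].round(2),s['wrist_torque'].round(3),s['orientation'].round(4))
im=robot.camera('scene')[:,:,::-1]
a=cv2.resize(im[190:300,320:430],None,fx=5,fy=5,interpolation=cv2.INTER_CUBIC); cv2.imwrite('pics/lift.png',a)
for cam in('scene','top'):
    if cam=='top': robot.camera(cam)
    for n in('dust_cup','cup_lugs','neck_tip'):
        for d in robot.landmark_of(cam,n)[:2]: print(cam,n,np.round(d['xyz'],4),round(d['conf'],2))
```

```text
[0.4799 0.2463 0.0719] [-1.01 -0.2  -1.69] [ 0.017  0.141 -0.001] [ 1.e-04  1.e+00  0.e+00 -1.e-04]
scene dust_cup [0.5823 0.2459 0.0344] 0.9
scene dust_cup [ 0.6296 -0.4563 -0.0014] 0.49
scene cup_lugs [0.5891 0.2456 0.1131] 0.73
scene neck_tip [0.5886 0.2405 0.1451] 0.78
scene neck_tip [ 0.6197 -0.0913  0.1663] 0.31
top dust_cup [0.5906 0.2457 0.0372] 0.87
top cup_lugs [0.5858 0.2411 0.1123] 0.91
top neck_tip [0.586  0.2463 0.1442] 0.62
top neck_tip [0.5876 0.2447 0.1156] 0.41
```

View pics/lift.png

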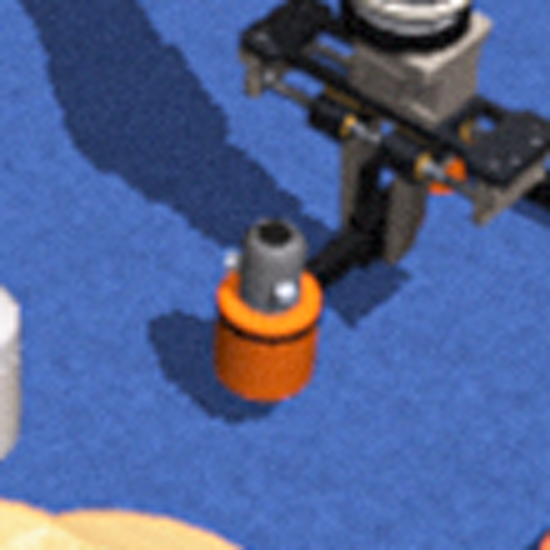

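The cup is held upright, with its neck at crop (275,250) and its handle in the fingers. I bring it under the ring at the clockwise end of the search range (yaw -35°).

Request:
move_arm([
  [0.1, -0.4, 0],
  [0.1, -0.57, 0],
  [0.1, -0.57, 0],
  [0.1, -0.57, 0],
  [0.1, -0.57, 0],
  [0.1, -0.57, 0],
  [0.1, -0.57, 0],
  [0.13, -0.5, 0],
  [0, -0.25, 0],
  [0, 0, 0],
  [0, 0, 0],
], yaw=[-3, -4, -4, -4, -4, -4, -4, -4, -4, 0, 0], jaw=[0, 0, 0, 0, 0, 0, 0, 0, 0, 0, 0])

```text
t: 7.62
tcp_pos: [0.5295, -0.0263, 0.072]
orientation: [-0.0, 0.954, -0.3, -0.0]
wrist_force: [0.1, 0.6, -1.9]
grip_width: 0.193
grasp_force: 30.0
```

```bash
cat >> h.py <<'E'
def st():
    s=robot.read_state(); q=s['orientation']; yaw=np.degrees(2*np.arctan2(q[2],q[1])); p=s['tcp_pos']
    r=.108; c=p+[r*np.cos(np.radians(yaw)),r*np.sin(np.radians(yaw)),0]
    print('t',round(s['t'],2),'tcp',(p*1000).round(1),'yaw',yaw.round(2),'cup',(c*1000).round(1),'F',s['wrist_force'].round(2),'T',s['wrist_torque'].round(3),'g',round(s['grasp_force'],1),'q7',s['qpos'][6].round(2)); return s,c
E
python3 - <<'E'
from h import *
st()
im=robot.camera('scene')[:,:,::-1]
a=cv2.resize(im[140:260,220:350],None,fx=5,fy=5,interpolation=cv2.INTER_CUBIC); cv2.imwrite('pics/under.png',a)
for cam in('scene','top'):
    if cam=='top': robot.camera(cam)
    for n in('dust_cup','cup_lugs','neck_tip','mount','cup_grip'):
        for d in robot.landmark_of(cam,n)[:2]: print(cam,n,np.round(d['xyz'],4),round(d['conf'],2))
E
```

```text
t 7.62 tcp [529.5 -26.3  72. ] yaw -34.87 cup [618.1 -88.1  72. ] F [ 0.13  0.63 -1.89] T [ 0.204  0.116 -0.008] g 30.0 q7 -2.41
scene dust_cup [ 0.6143 -0.0839  0.0363] 0.94
scene dust_cup [0.337  0.1988 0.0033] 0.75
scene cup_lugs [0.3352 0.1957 0.0502] 0.81
scene cup_lugs [ 0.6159 -0.0868  0.1122] 0.7
scene neck_tip [ 0.6162 -0.0897  0.1432] 0.72
scene neck_tip [ 0.6184 -0.0885  0.1149] 0.63
scene mount [ 0.6207 -0.0862  0.1661] 0.61
scene cup_grip [ 0.5275 -0.0276  0.0816] 0.7
scene cup_grip [0.3328 0.2738 0.0276] 0.67
top dust_cup [ 0.3396  0.202  -0.0004] 0.62
top dust_cup [ 0.6215 -0.0899  0.1764] 0.42
top cup_lugs [0.3386 0.1946 0.0545] 0.73
top neck_tip [0.3396 0.1989 0.0703] 0.64
top mount [ 0.621  -0.0903  0.1625] 0.74
top cup_grip [0.332  0.2775 0.028 ] 0.64
```

View pics/under.png

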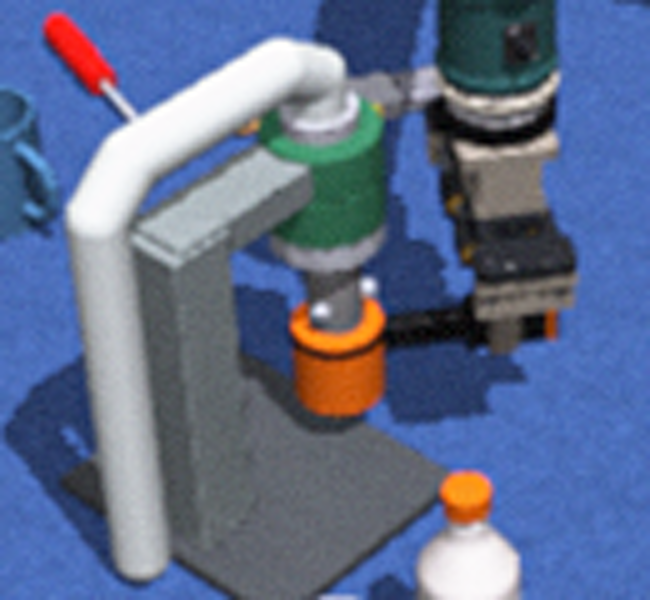

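The cup hangs under the ring, with its neck at crop (335,290) and the ring's lower edge at (330,262), and the axes nearly line up. I raise it gently with a small correction.

Request:
move_arm([
  [0.025, -0.025, 0.15],
  [0, 0, 0.15],
  [0, 0, 0.05],
  [0, 0, 0.05],
  [0, 0, 0.05],
  [0, 0, 0.05],
  [0, 0, 0],
], yaw=[0, 0, 0, 0, 0, 0, 0], jaw=[0, 0, 0, 0, 0, 0, 0])

```text
t: 9.1
tcp_pos: [0.5314, -0.0292, 0.1022]
orientation: [-0.0, 0.954, -0.301, 0.0]
wrist_force: [-0.6, 0.1, -1.4]
grip_width: 0.193
grasp_force: 30.0
```

```bash
python3 -c "
from h import *
st()"
```

```text
t 9.1 tcp [531.4 -29.2 102.2] yaw -34.99 cup [619.9 -91.1 102.2] F [-0.61  0.09 -1.35] T [0.114 0.147 0.021] g 30.0 q7 -2.38
```

Request:
move_arm([
  [0, 0, 0.05],
  [0, 0, 0.05],
  [0, 0, 0.05],
  [0, 0, 0.05],
  [0, 0, 0],
  [0, 0, 0],
], yaw=[0, 0, 0, 0, 0, 0], jaw=[0, 0, 0, 0, 0, 0])

```text
t: 9.85
tcp_pos: [0.5313, -0.0292, 0.114]
orientation: [0.0, 0.954, -0.301, -0.0]
wrist_force: [0.8, -0.4, -1.6]
grip_width: 0.192
grasp_force: 30.0
```

```bash
python3 -c "
from h import *
st()"
```

```text
t 9.85 tcp [531.3 -29.2 114. ] yaw -34.99 cup [619.7 -91.1 114. ] F [ 0.83 -0.44 -1.6 ] T [0.173 0.114 0.027] g 30.0 q7 -2.38
```

Request:
move_arm([
  [0, 0, 0.03],
  [0, 0, 0.03],
  [0, 0, 0.02],
  [0, 0, 0.02],
  [0, 0, 0],
], yaw=[0, 0, 0, 0, 0], jaw=[0, 0, 0, 0, 0])

```text
t: 10.48
tcp_pos: [0.53, -0.0287, 0.1194]
orientation: [0.0, 0.954, -0.3, -0.001]
wrist_force: [-3.9, 1.7, -8.8]
grip_width: 0.192
grasp_force: 30.0
```

```bash
python3 -c "
from h import *
st()"
```

```text
t 10.47 tcp [530.  -28.7 119.4] yaw -34.97 cup [618.5 -90.6 119.4] F [-3.95  1.69 -8.79] T [0.904 1.254 0.021] g 30.0 q7 -2.37
```

Request:
move_arm([
  [0, 0, -0.02],
  [0, 0, 0],
], yaw=[0, 0], jaw=[0, 0])

```text
t: 10.72
tcp_pos: [0.5306, -0.0287, 0.1188]
orientation: [0.0, 0.954, -0.301, -0.001]
wrist_force: [-5.3, 2.8, -3.1]
grip_width: 0.195
grasp_force: 30.0
```

Run:
```python
from h import *
st()
robot.camera('scene')
for n in('dust_cup','cup_lugs','cup_grip'):
    for d in robot.landmark_of('scene',n)[:2]: print(n,np.round(d['xyz'],4),round(d['conf'],2))
st()
```

```text
t 10.72 tcp [530.6 -28.7 118.8] yaw -34.99 cup [619.1 -90.6 118.8] F [-5.33  2.83 -3.08] T [ 0.827  1.345 -0.141] g 30.0 q7 -2.37
dust_cup [ 0.6131 -0.0891  0.0792] 0.95
dust_cup [0.3372 0.1998 0.0025] 0.71
cup_lugs [0.337  0.1967 0.0499] 0.95
cup_lugs [ 0.6194 -0.0891  0.153 ] 0.69
cup_grip [ 0.5278 -0.028   0.1264] 0.93
t 10.93 tcp [530.6 -28.7 118.9] yaw -34.99 cup [619.1 -90.7 118.9] F [-5.3   3.3  -3.14] T [ 0.824  1.342 -0.172] g 30.0 q7 -2.37
```

Request:
move_arm([
  [0, 0, -0.03],
  [0, 0, -0.03],
  [0, 0, 0],
  [0, 0, 0],
], yaw=[0, 0, 0, 0], jaw=[0, 0, 0, 0])

```text
t: 11.42
tcp_pos: [0.5316, -0.029, 0.1161]
orientation: [-0.0, 0.954, -0.301, 0.0]
wrist_force: [-5.4, 2.6, -0.0]
grip_width: 0.196
grasp_force: 30.0
```

Run:
```python
from h import *
st()
save('scene','pics/tilt.png',(250,150,340,240),6)
```

```text
t 11.43 tcp [531.6 -29.  116.1] yaw -35.0 cup [620.1 -91.  116.1] F [-5.39  2.6  -0.04] T [ 0.578  1.067 -0.173] g 30.0 q7 -2.38
```

View pics/tilt.png

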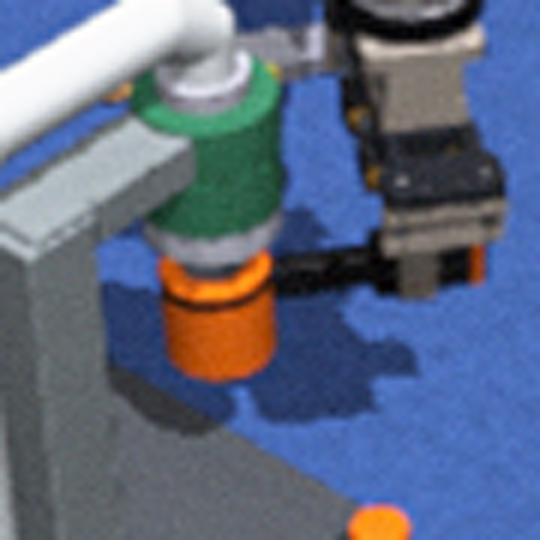

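The cup has tilted slightly: its underside at (222,375) sits shifted towards the handle. The lug tops met the ring at about TCP z 116 mm and I pressed about 2 mm too far. I square it up on the bench by lowering it, stepping back 60 mm and pressing it lightly flat.

Request:
move_arm([
  [0, 0, -0.2],
  [0, 0, -0.35],
  [0, 0, -0.3],
  [-0.5, 0, 0],
  [-0.6, 0, -0.2],
  [0, 0, -0.2],
  [0, 0, -0.1],
  [0, 0, -0.05],
  [0, 0, 0],
], yaw=[0, 0, 0, 0, 0, 0, 0, 0, 0], jaw=[0, 0, 0, 0, 0, 0, 0, 0, 0])

```text
t: 12.6
tcp_pos: [0.4665, -0.0288, 0.0315]
orientation: [-0.0, 0.954, -0.3, 0.0]
wrist_force: [-2.4, 1.8, 2.4]
grip_width: 0.194
grasp_force: 30.0
```

Run:
```python
from h import *
st()
```

```text
t 12.6 tcp [466.5 -28.8  31.5] yaw -34.97 cup [555.  -90.7  31.5] F [-2.44  1.8   2.37] T [ 0.218  0.453 -0.028] g 30.0 q7 -2.45
```

Request:
move_arm([
  [0, 0, 0],
  [0, 0, 0],
  [0, 0, 0.02],
  [0, 0, 0],
  [0, 0, 0],
  [0, 0, 0],
  [0, 0, 0],
], yaw=[0, 0, 0, 0, 0, 0, 0], jaw=[0.4, 0.4, 0.4, 0, 0, 0, 0])

```text
t: 13.48
tcp_pos: [0.4654, -0.0292, 0.0324]
orientation: [-0.0, 0.954, -0.301, 0.0]
wrist_force: [-0.3, -0.6, -0.3]
grip_width: 0.197
grasp_force: 30.0
```

Run:
```python
from h import *
st()
robot.camera('scene')
for n in('dust_cup','cup_lugs','neck_tip','cup_grip'):
    for d in robot.landmark_of('scene',n)[:2]: print(n,np.round(d['xyz'],4),round(d['conf'],2))
```

```text
t 13.47 tcp [465.4 -29.2  32.4] yaw -34.99 cup [553.9 -91.1  32.4] F [-0.27 -0.61 -0.32] T [ 0.093 -0.051 -0.009] g 30.0 q7 -2.45
dust_cup [0.3349 0.1978 0.0021] 0.87
dust_cup [ 0.5524 -0.0901 -0.0022] 0.77
cup_lugs [0.3368 0.1955 0.0508] 0.68
cup_lugs [ 0.5542 -0.0902  0.0741] 0.66
neck_tip [0.3403 0.199  0.074 ] 0.56
neck_tip [ 0.5557 -0.0933  0.1073] 0.55
cup_grip [0.3307 0.2765 0.0263] 0.71
cup_grip [ 0.4641 -0.0297  0.0437] 0.62
```

Request:
move_arm([
  [0, 0, 0.2],
  [0, 0, 0.3],
  [0.2, 0, 0.13],
  [0.5, 0, 0],
  [0.4, 0, 0],
  [0, 0, 0.1],
  [0, 0, 0.15],
  [0, 0, 0.15],
  [0, 0, 0.15],
  [0, 0, 0.1],
  [0, 0, 0],
  [0, 0, 0],
], yaw=[0, 0, 0, 0, 0, 0, 0, 0, 0, 0, 0, 0], jaw=[0, 0, 0, 0, 0, 0, 0, 0, 0, 0, 0, 0])

```text
t: 15.22
tcp_pos: [0.531, -0.029, 0.1093]
orientation: [0.0, 0.954, -0.3, -0.0]
wrist_force: [-3.2, 3.2, 1.6]
grip_width: 0.192
grasp_force: 30.0
```

Run:
```python
from h import *
st()
```

```text
t 15.22 tcp [531.  -29.  109.3] yaw -34.97 cup [619.5 -90.9 109.3] F [-3.23  3.22  1.59] T [ 0.282  0.42  -0.064] g 30.0 q7 -2.38
```

Request:
move_arm([
  [-0.02, 0.015, 0],
  [0, 0, 0],
], yaw=[0, 0], jaw=[0, 0])

```text
t: 15.48
tcp_pos: [0.5304, -0.0285, 0.109]
orientation: [0.0, 0.954, -0.301, 0.0]
wrist_force: [-0.2, -0.4, -2.0]
grip_width: 0.196
grasp_force: 30.0
```

Run:
```python
from h import *
st()
```

```text
t 15.47 tcp [530.4 -28.5 109. ] yaw -34.99 cup [618.9 -90.4 109. ] F [-0.16 -0.36 -2.03] T [0.171 0.127 0.016] g 30.0 q7 -2.38
```

Request:
move_arm([
  [-0.008, 0.007, 0.02],
  [0, 0, 0.02],
  [0, 0, 0.02],
  [0, 0, 0],
  [0, 0, 0],
], yaw=[0, 0, 0, 0, 0], jaw=[0, 0, 0, 0, 0])

```text
t: 16.1
tcp_pos: [0.5296, -0.0279, 0.1128]
orientation: [0.0, 0.954, -0.301, 0.0]
wrist_force: [-0.5, 0.6, -2.2]
grip_width: 0.193
grasp_force: 30.0
```

Request:
move_arm([
  [0, 0, 0.01],
  [0, 0, 0],
], yaw=[0, 0], jaw=[0, 0])

```text
t: 16.35
tcp_pos: [0.5297, -0.0278, 0.1134]
orientation: [-0.0, 0.954, -0.301, 0.0]
wrist_force: [0.5, 0.8, -1.9]
grip_width: 0.195
grasp_force: 30.0
```

Request:
move_arm([
  [0, 0, 0.01],
  [0, 0, 0],
], yaw=[0, 0], jaw=[0, 0])

```text
t: 16.6
tcp_pos: [0.5295, -0.0279, 0.1138]
orientation: [0.0, 0.954, -0.301, -0.0]
wrist_force: [0.2, 0.5, -2.7]
grip_width: 0.185
grasp_force: 30.0
```

Request:
move_arm([
  [0, 0, 0.01],
  [0, 0, 0],
], yaw=[0, 0], jaw=[0, 0])

```text
t: 16.85
tcp_pos: [0.5293, -0.0277, 0.1143]
orientation: [0.0, 0.954, -0.301, -0.0]
wrist_force: [0.8, 0.3, -5.4]
grip_width: 0.197
grasp_force: 30.0
```

Run:
```python
from h import *
st()
```

```text
t 16.85 tcp [529.3 -27.7 114.3] yaw -34.98 cup [617.8 -89.7 114.3] F [ 0.79  0.28 -5.42] T [0.397 0.283 0.1  ] g 30.0 q7 -2.38
```

Request:
move_arm([
  [0, 0, -0.005],
  [-0.026, -0.039, 0],
  [-0.026, -0.04, 0],
  [0, 0, 0],
], yaw=[0, 1.5, 1.5, 0], jaw=[0, 0, 0, 0])

```text
t: 17.35
tcp_pos: [0.5264, -0.0326, 0.1143]
orientation: [-0.0, 0.961, -0.275, -0.0]
wrist_force: [1.3, 0.3, -5.3]
grip_width: 0.193
grasp_force: 30.0
```

Run:
```python
from h import *
st()
f=np.radians(np.arange(-35,78,3.0)); 
for i in range(len(f)-1): print(round(np.degrees(f[i])),'->',round(np.degrees(f[i+1])),np.round([-1.8*(np.cos(f[i+1])-np.cos(f[i])),-1.8*(np.sin(f[i+1])-np.sin(f[i]))],3))
```

```text
t 17.35 tcp [526.4 -32.6 114.3] yaw -31.97 cup [618.  -89.8 114.3] F [ 1.3   0.27 -5.29] T [0.562 0.283 0.102] g 30.0 q7 -2.32
-35 -> -32 [-0.052 -0.079]
-32 -> -29 [-0.048 -0.081]
-29 -> -26 [-0.044 -0.084]
-26 -> -23 [-0.039 -0.086]
-23 -> -20 [-0.035 -0.088]
-20 -> -17 [-0.03  -0.089]
-17 -> -14 [-0.025 -0.091]
-14 -> -11 [-0.02  -0.092]
-11 -> -8 [-0.016 -0.093]
-8 -> -5 [-0.011 -0.094]
-5 -> -2 [-0.006 -0.094]
-2 -> 1 [-0.001 -0.094]
1 -> 4 [ 0.004 -0.094]
4 -> 7 [ 0.009 -0.094]
7 -> 10 [ 0.014 -0.093]
10 -> 13 [ 0.019 -0.092]
13 -> 16 [ 0.024 -0.091]
16 -> 19 [ 0.028 -0.09 ]
19 -> 22 [ 0.033 -0.088]
22 -> 25 [ 0.038 -0.086]
25 -> 28 [ 0.042 -0.084]
28 -> 31 [ 0.046 -0.082]
31 -> 34 [ 0.051 -0.079]
34 -> 37 [ 0.055 -0.077]
37 -> 40 [ 0.059 -0.074]
40 -> 43 [ 0.062 -0.071]
43 -> 46 [ 0.066 -0.067]
46 -> 49 [ 0.069 -0.064]
49 -> 52 [ 0.073 -0.06 ]
52 -> 55 [ 0.076 -0.056]
55 -> 58 [ 0.079 -0.052]
58 -> 61 [ 0.081 -0.048]
61 -> 64 [ 0.084 -0.044]
64 -> 67 [ 0.086 -0.039]
67 -> 70 [ 0.088 -0.035]
70 -> 73 [ 0.089 -0.03 ]
73 -> 76 [ 0.091 -0.025]
```

Request:
move_arm([
  [-0.024, -0.04, -0.005],
  [-0.024, -0.041, 0],
  [0, 0, 0],
], yaw=[1.5, 1.5, 0], jaw=[0, 0, 0])

```text
t: 17.73
tcp_pos: [0.5236, -0.0379, 0.1141]
orientation: [0.0, 0.968, -0.25, 0.0]
wrist_force: [-0.4, -0.2, -3.2]
grip_width: 0.193
grasp_force: 30.0
```

Request:
move_arm([
  [-0.022, -0.042, 0],
  [-0.022, -0.042, 0],
  [0, 0, 0],
], yaw=[1.5, 1.5, 0], jaw=[0, 0, 0])

```text
t: 18.1
tcp_pos: [0.5209, -0.043, 0.1141]
orientation: [0.0, 0.974, -0.225, 0.0]
wrist_force: [-0.2, -0.4, -2.2]
grip_width: 0.194
grasp_force: 30.0
```

Request:
move_arm([
  [0, 0, 0.01],
  [0, 0, 0],
], yaw=[0, 0], jaw=[0, 0])

```text
t: 18.35
tcp_pos: [0.5208, -0.0428, 0.1144]
orientation: [0.0, 0.974, -0.225, -0.0]
wrist_force: [0.1, -1.2, -5.0]
grip_width: 0.193
grasp_force: 30.0
```

Run:
```python
from h import *
st()
```

```text
t 18.35 tcp [520.8 -42.8 114.4] yaw -26.01 cup [617.9 -90.1 114.4] F [ 0.07 -1.15 -5.05] T [ 0.12   0.239 -0.098] g 30.0 q7 -2.21
```

Request:
move_arm([
  [-0.02, -0.043, -0.003],
  [-0.02, -0.043, 0],
  [0, 0, 0],
], yaw=[1.5, 1.5, 0], jaw=[0, 0, 0])

```text
t: 18.73
tcp_pos: [0.5186, -0.0475, 0.1144]
orientation: [-0.0, 0.98, -0.199, 0.0]
wrist_force: [0.9, 1.1, -4.9]
grip_width: 0.194
grasp_force: 30.0
```

Request:
move_arm([
  [-0.018, -0.044, 0],
  [-0.017, -0.044, 0],
  [0, 0, 0],
], yaw=[1.5, 1.5, 0], jaw=[0, 0, 0])

```text
t: 19.1
tcp_pos: [0.5163, -0.0532, 0.1144]
orientation: [0.0, 0.985, -0.174, -0.0]
wrist_force: [0.4, 1.6, -3.3]
grip_width: 0.19
grasp_force: 30.0
```

Request:
move_arm([
  [-0.015, -0.044, 0.004],
  [-0.015, -0.045, 0],
  [0, 0, 0],
], yaw=[1.5, 1.5, 0], jaw=[0, 0, 0])

```text
t: 19.48
tcp_pos: [0.5145, -0.0585, 0.1146]
orientation: [0.0, 0.989, -0.148, -0.0]
wrist_force: [0.2, 1.1, -4.7]
grip_width: 0.195
grasp_force: 30.0
```

Request:
move_arm([
  [-0.013, -0.045, 0],
  [-0.012, -0.046, 0],
  [0, 0, 0],
], yaw=[1.5, 1.5, 0], jaw=[0, 0, 0])

```text
t: 19.85
tcp_pos: [0.5131, -0.0641, 0.1147]
orientation: [0.0, 0.993, -0.122, -0.0]
wrist_force: [0.4, 1.7, -3.6]
grip_width: 0.19
grasp_force: 30.0
```

Request:
move_arm([
  [-0.01, -0.046, 0.003],
  [-0.01, -0.046, 0],
  [0, 0, 0],
], yaw=[1.5, 1.5, 0], jaw=[0, 0, 0])

```text
t: 20.23
tcp_pos: [0.512, -0.0699, 0.115]
orientation: [0.0, 0.995, -0.096, 0.0]
wrist_force: [-0.1, 0.5, -2.8]
grip_width: 0.195
grasp_force: 30.0
```

Request:
move_arm([
  [-0.008, -0.046, 0],
  [-0.008, -0.047, 0],
  [0, 0, 0],
], yaw=[1.5, 1.5, 0], jaw=[0, 0, 0])

```text
t: 20.6
tcp_pos: [0.5113, -0.0752, 0.115]
orientation: [0.0, 0.998, -0.07, 0.0]
wrist_force: [-0.7, 0.4, -1.5]
grip_width: 0.194
grasp_force: 30.0
```

Run:
```python
from h import *
st()
```

```text
t 20.6 tcp [511.3 -75.2 115. ] yaw -8.0 cup [618.2 -90.2 115. ] F [-0.65  0.42 -1.54] T [ 0.023  0.168 -0.027] g 30.0 q7 -1.87
```

Request:
move_arm([
  [0, 0, 0.01],
  [0, 0, 0],
], yaw=[0, 0], jaw=[0, 0])

```text
t: 20.85
tcp_pos: [0.5111, -0.0748, 0.1155]
orientation: [0.0, 0.998, -0.07, 0.0]
wrist_force: [-0.1, -1.1, -1.9]
grip_width: 0.191
grasp_force: 30.0
```

Request:
move_arm([
  [0, 0, 0.01],
  [0, 0, 0],
], yaw=[0, 0], jaw=[0, 0])

```text
t: 21.1
tcp_pos: [0.511, -0.0748, 0.1161]
orientation: [0.0, 0.998, -0.07, -0.0]
wrist_force: [-0.0, -0.3, -1.1]
grip_width: 0.194
grasp_force: 30.0
```

Request:
move_arm([
  [0, 0, 0.02],
  [0, 0, 0.02],
  [0, 0, 0.02],
  [0, 0, 0],
], yaw=[0, 0, 0, 0], jaw=[0, 0, 0, 0])

```text
t: 21.6
tcp_pos: [0.5111, -0.0749, 0.1198]
orientation: [0.0, 0.998, -0.07, 0.0]
wrist_force: [-0.3, 0.4, -0.8]
grip_width: 0.192
grasp_force: 30.0
```

Run:
```python
from h import *
st()
```

```text
t 21.6 tcp [511.1 -74.9 119.8] yaw -7.99 cup [618.  -89.9 119.8] F [-0.32  0.45 -0.77] T [0.009 0.19  0.014] g 30.0 q7 -1.87
```

Request:
move_arm([
  [0, 0, 0.03],
  [0, 0, 0.03],
  [0, 0, 0.03],
  [0, 0, 0.03],
  [0, 0, 0],
], yaw=[0, 0, 0, 0, 0], jaw=[0, 0, 0, 0, 0])

```text
t: 22.22
tcp_pos: [0.5109, -0.0748, 0.1269]
orientation: [0.0, 0.998, -0.07, -0.0]
wrist_force: [-0.1, -0.8, -4.1]
grip_width: 0.191
grasp_force: 30.0
```

Request:
move_arm([
  [0, 0, 0.03],
  [0, 0, 0.03],
  [0, 0, 0.01],
  [0, 0, 0],
  [0, 0, 0],
], yaw=[0, 0, 0, 0, 0], jaw=[0, 0, 0, 0, 0])

```text
t: 22.85
tcp_pos: [0.5109, -0.0748, 0.131]
orientation: [0.0, 0.998, -0.07, -0.0]
wrist_force: [0.1, 0.1, -5.2]
grip_width: 0.192
grasp_force: 30.0
```

Run:
```python
from h import *
st()
save('scene','pics/in.png',(250,150,340,240),6)
for n in('dust_cup',):
    for d in robot.landmark_of('scene',n)[:2]: print(n,np.round(d['xyz'],4),round(d['conf'],2))
```

```text
t 22.85 tcp [510.9 -74.8 131. ] yaw -7.99 cup [617.8 -89.8 131. ] F [ 0.06  0.09 -5.15] T [-0.047  0.56  -0.046] g 30.0 q7 -1.86
dust_cup [0.3342 0.1975 0.0006] 0.65
dust_cup [ 0.6117 -0.0872  0.0978] 0.64
```

View pics/in.png

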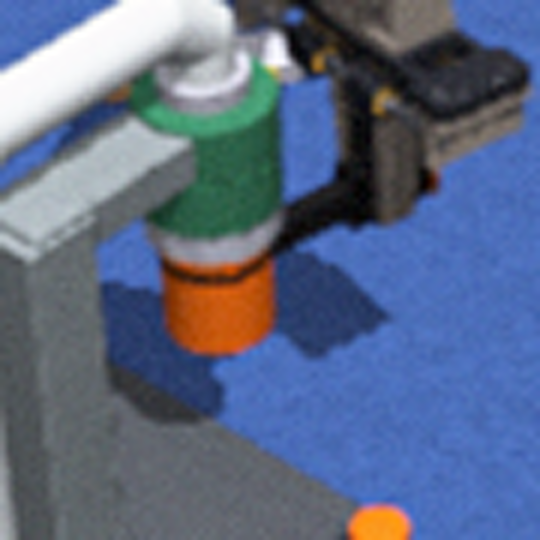

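The cup sits under the ring on its axis, with the orange rim flush at crop (218,270), and the lugs are about 11–12 mm up. I turn it counter-clockwise about the ring axis.

Request:
move_arm([
  [-0.011, -0.094, 0],
  [-0.006, -0.094, 0],
  [-0.001, -0.094, 0],
  [0.004, -0.094, 0],
  [0.009, -0.094, 0],
  [0, 0, 0],
], yaw=[3, 3, 3, 3, 3, 0], jaw=[0, 0, 0, 0, 0, 0])

```text
t: 23.7
tcp_pos: [0.5109, -0.1031, 0.131]
orientation: [-0.0, 0.998, 0.061, 0.0]
wrist_force: [0.6, -0.1, -5.7]
grip_width: 0.197
grasp_force: 30.0
```

Run:
```python
from h import *
st()
```

```text
t 23.7 tcp [ 510.9 -103.1  131. ] yaw 6.97 cup [618.1 -90.  131. ] F [ 0.58 -0.1  -5.69] T [-0.123  0.434 -0.07 ] g 30.0 q7 -1.57
```

Request:
move_arm([
  [0.014, -0.093, 0],
  [0.019, -0.092, 0],
  [0.024, -0.091, 0],
  [0.028, -0.09, 0],
  [0.033, -0.088, 0],
  [0.038, -0.086, 0],
  [0.042, -0.084, 0],
  [0, 0, 0],
], yaw=[3, 3, 3, 3, 3, 3, 3, 0], jaw=[0, 0, 0, 0, 0, 0, 0, 0])

```text
t: 24.7
tcp_pos: [0.5228, -0.1406, 0.131]
orientation: [0.0, 0.97, 0.241, 0.0]
wrist_force: [1.1, -1.2, -4.6]
grip_width: 0.192
grasp_force: 30.0
```

Request:
move_arm([
  [0.046, -0.082, 0],
  [0.051, -0.079, 0],
  [0.055, -0.077, 0],
  [0.059, -0.074, 0],
  [0, 0, 0],
  [0, 0, 0],
], yaw=[3, 3, 3, 3, 0, 0], jaw=[0, 0, 0, 0, 0, 0])

```text
t: 25.45
tcp_pos: [0.5352, -0.1594, 0.1311]
orientation: [0.0, 0.94, 0.341, -0.0]
wrist_force: [0.8, -1.6, -5.2]
grip_width: 0.195
grasp_force: 30.0
```

Run:
```python
from h import *
st()
```

```text
t 25.45 tcp [ 535.2 -159.4  131.1] yaw 39.91 cup [618.  -90.1 131.1] F [ 0.84 -1.58 -5.19] T [-0.642  0.354 -0.226] g 30.0 q7 -0.97
```

Request:
move_arm([
  [0.031, -0.036, 0],
  [0.031, -0.035, 0],
  [0.033, -0.034, 0],
  [0.033, -0.033, 0],
  [0, 0, 0],
], yaw=[1.5, 1.5, 1.5, 1.5, 0], jaw=[0, 0, 0, 0, 0])

```text
t: 26.08
tcp_pos: [0.5433, -0.1677, 0.131]
orientation: [0.0, 0.92, 0.391, 0.0]
wrist_force: [2.4, -2.4, -3.9]
grip_width: 0.196
grasp_force: 30.0
```

Request:
move_arm([
  [0.034, -0.032, 0],
  [0.035, -0.032, 0],
  [0, 0, 0],
], yaw=[1.5, 1.5, 0], jaw=[0, 0, 0])

```text
t: 26.45
tcp_pos: [0.5473, -0.1716, 0.131]
orientation: [0.0, 0.91, 0.415, 0.0]
wrist_force: [1.4, -3.7, -4.4]
grip_width: 0.193
grasp_force: 30.0
```

Run:
```python
from h import *
st()
```

```text
t 26.45 tcp [ 547.3 -171.6  131. ] yaw 49.02 cup [618.1 -90.1 131. ] F [ 1.45 -3.75 -4.35] T [-0.92   0.007 -0.3  ] g 30.0 q7 -0.82
```

Request:
move_arm([
  [0.007, -0.016, 0],
  [0, 0, 0],
], yaw=[0, 0], jaw=[0, 0])

```text
t: 26.7
tcp_pos: [0.5475, -0.1718, 0.131]
orientation: [-0.0, 0.91, 0.415, 0.0]
wrist_force: [0.7, -0.8, -3.9]
grip_width: 0.193
grasp_force: 30.0
```

Run:
```python
from h import *
st()
```

```text
t 26.7 tcp [ 547.5 -171.8  131. ] yaw 49.05 cup [618.3 -90.2 131. ] F [ 0.66 -0.81 -3.86] T [-0.588  0.095 -0.202] g 30.0 q7 -0.82
```

Request:
move_arm([
  [0.036, -0.031, 0],
  [0, 0, 0],
], yaw=[1.5, 0], jaw=[0, 0])

```text
t: 26.95
tcp_pos: [0.5497, -0.1738, 0.1309]
orientation: [-0.0, 0.904, 0.427, -0.0]
wrist_force: [0.8, -0.8, -3.8]
grip_width: 0.195
grasp_force: 30.0
```

Run:
```python
from h import *
st()
```

```text
t 26.95 tcp [ 549.7 -173.8  130.9] yaw 50.57 cup [618.3 -90.4 130.9] F [ 0.8  -0.8  -3.84] T [-0.452  0.14  -0.099] g 30.0 q7 -0.79
```

Request:
move_arm([
  [0.037, -0.03, 0],
  [0, 0, 0],
], yaw=[1.5, 0], jaw=[0, 0])

```text
t: 27.2
tcp_pos: [0.5519, -0.1757, 0.1309]
orientation: [-0.0, 0.899, 0.439, -0.0]
wrist_force: [0.4, 0.2, -5.0]
grip_width: 0.195
grasp_force: 30.0
```

Run:
```python
from h import *
st()
```

```text
t 27.2 tcp [ 551.9 -175.7  130.9] yaw 52.06 cup [618.3 -90.5 130.9] F [ 0.37  0.16 -5.04] T [-0.433  0.098 -0.084] g 30.0 q7 -0.77
```

Request:
move_arm([
  [0.038, -0.028, 0],
  [0, 0, 0],
], yaw=[1.5, 0], jaw=[0, 0])

```text
t: 27.45
tcp_pos: [0.5541, -0.1775, 0.1309]
orientation: [-0.0, 0.893, 0.45, -0.0]
wrist_force: [1.1, -0.3, -4.5]
grip_width: 0.196
grasp_force: 30.0
```

Run:
```python
from h import *
st()
```

```text
t 27.45 tcp [ 554.1 -177.5  130.9] yaw 53.55 cup [618.3 -90.6 130.9] F [ 1.15 -0.29 -4.48] T [-0.41   0.173 -0.043] g 30.0 q7 -0.74
```

Request:
move_arm([
  [0.038, -0.028, 0],
  [0, 0, 0],
], yaw=[1.5, 0], jaw=[0, 0])

```text
t: 27.7
tcp_pos: [0.5564, -0.1794, 0.1309]
orientation: [-0.0, 0.887, 0.462, -0.0]
wrist_force: [-0.1, -0.5, -4.5]
grip_width: 0.194
grasp_force: 30.0
```

Run:
```python
from h import *
st()
```

```text
t 27.7 tcp [ 556.4 -179.4  130.9] yaw 55.03 cup [618.3 -90.9 130.9] F [-0.06 -0.52 -4.46] T [-0.498  0.248 -0.017] g 30.0 q7 -0.72
```

Request:
move_arm([
  [0.039, -0.025, 0],
  [0, 0, 0],
], yaw=[1.5, 0], jaw=[0, 0])

```text
t: 27.95
tcp_pos: [0.5587, -0.1813, 0.1309]
orientation: [0.0, 0.881, 0.473, -0.0]
wrist_force: [0.0, -0.5, -4.4]
grip_width: 0.19
grasp_force: 30.0
```

Run:
```python
from h import *
st()
```

```text
t 27.95 tcp [ 558.7 -181.3  130.9] yaw 56.5 cup [618.3 -91.2 130.9] F [ 0.04 -0.47 -4.43] T [-0.701  0.271 -0.124] g 30.0 q7 -0.69
```

Request:
move_arm([
  [0.039, -0.024, 0],
  [0, 0, 0],
], yaw=[1.5, 0], jaw=[0, 0])

```text
t: 28.2
tcp_pos: [0.5608, -0.1826, 0.1309]
orientation: [-0.0, 0.875, 0.485, -0.0]
wrist_force: [-0.9, -1.8, -3.3]
grip_width: 0.197
grasp_force: 30.0
```

Run:
```python
from h import *
st()
```

```text
t 28.2 tcp [ 560.8 -182.6  130.9] yaw 57.98 cup [618.1 -91.  130.9] F [-0.93 -1.83 -3.3 ] T [-0.803  0.446 -0.308] g 30.0 q7 -0.67
```

Request:
move_arm([
  [0.04, -0.026, 0],
  [0, 0, 0],
], yaw=[1.5, 0], jaw=[0, 0])

```text
t: 28.45
tcp_pos: [0.5628, -0.1838, 0.1308]
orientation: [-0.001, 0.868, 0.496, -0.001]
wrist_force: [-5.3, -1.1, -2.9]
grip_width: 0.196
grasp_force: 30.1
```

Run:
```python
from h import *
st()
save('top','pics/top1.png',(290,130,400,230),5)
```

```text
t 28.45 tcp [ 562.8 -183.8  130.8] yaw 59.49 cup [617.6 -90.8 130.8] F [-5.32 -1.12 -2.94] T [-0.439  0.897 -0.551] g 30.1 q7 -0.64
```

View pics/top1.png

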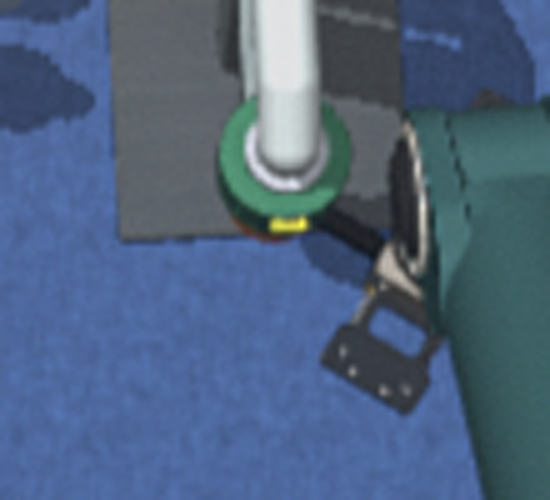

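The stop is clear: the moment about the axis is about 1 N m at 59.5°, and contact began near 57°. In the picture the handle points down-right at crop (350,235). I back off about 5° and lower into the notches.

Request:
move_arm([
  [-0.04, 0.026, 0],
  [-0.039, 0.024, 0],
  [-0.039, 0.025, 0],
  [-0.019, 0.014, 0],
  [0, 0, -0.02],
  [0, 0, -0.02],
  [0, 0, 0],
], yaw=[-1.5, -1.5, -1.5, -0.75, 0, 0, 0], jaw=[0, 0, 0, 0, 0, 0, 0])

```text
t: 29.38
tcp_pos: [0.5556, -0.1782, 0.1287]
orientation: [0.0, 0.89, 0.456, 0.0]
wrist_force: [-0.7, -2.1, -4.0]
grip_width: 0.194
grasp_force: 30.0
```

Run:
```python
from h import *
st()
```

```text
t 29.38 tcp [ 555.6 -178.2  128.7] yaw 54.27 cup [618.7 -90.6 128.7] F [-0.67 -2.09 -3.98] T [-0.649  0.185 -0.105] g 30.0 q7 -0.73
```

Request:
move_arm([
  [0, 0, -0.02],
  [0, 0, -0.02],
  [0, 0, 0],
], yaw=[0, 0, 0], jaw=[0, 0, 0])

```text
t: 29.75
tcp_pos: [0.5555, -0.1782, 0.1262]
orientation: [-0.0, 0.89, 0.456, 0.0]
wrist_force: [0.4, -1.4, -3.9]
grip_width: 0.194
grasp_force: 30.0
```

Run:
```python
from h import *
st()
```

```text
t 29.75 tcp [ 555.5 -178.2  126.2] yaw 54.27 cup [618.6 -90.6 126.2] F [ 0.44 -1.37 -3.93] T [-0.563  0.099 -0.078] g 30.0 q7 -0.73
```

Request:
move_arm([
  [0, 0, -0.015],
  [0, 0, -0.015],
  [0, 0, 0],
], yaw=[0, 0, 0], jaw=[0, 0, 0])

```text
t: 30.12
tcp_pos: [0.556, -0.1782, 0.1251]
orientation: [0.0, 0.89, 0.456, 0.001]
wrist_force: [-1.1, -1.3, 2.9]
grip_width: 0.194
grasp_force: 30.0
```

Run:
```python
from h import *
st()
```

```text
t 30.12 tcp [ 556.  -178.2  125.1] yaw 54.27 cup [619.  -90.5 125.1] F [-1.12 -1.28  2.86] T [ 0.223 -0.032  0.074] g 30.0 q7 -0.74
```

Request:
move_arm([
  [0, 0, -0.01],
  [0, 0, 0],
], yaw=[0, 0], jaw=[0, 0])

```text
t: 30.38
tcp_pos: [0.556, -0.178, 0.1244]
orientation: [0.0, 0.89, 0.456, 0.001]
wrist_force: [-0.1, 0.2, 5.5]
grip_width: 0.194
grasp_force: 30.0
```

Run:
```python
from h import *
st()
```

```text
t 30.38 tcp [ 556.  -178.   124.4] yaw 54.28 cup [619.1 -90.4 124.4] F [-0.07  0.24  5.49] T [ 0.37  -0.143 -0.037] g 30.0 q7 -0.74
```

Contact came at TCP z ≈ 125 mm, which matches the notch floor; the ridge would stop it at about 129 mm. I unload and release.

Request:
move_arm([
  [0, 0, 0.015],
  [0, 0, 0.005],
  [0, 0, 0],
  [0, 0, 0],
  [0, 0, 0],
  [0, 0, 0],
], yaw=[0, 0, 0, 0, 0, 0], jaw=[0, 0, 0.2, 0.3, 0.5, 0.5])

```text
t: 31.12
tcp_pos: [0.5551, -0.1785, 0.1249]
orientation: [-0.0, 0.89, 0.456, -0.0]
wrist_force: [0.4, 1.2, 0.8]
grip_width: 0.49
grasp_force: 0.0
```

Run:
```python
from h import *
st()
save('scene','pics/rel.png',(250,150,340,240),6)
for n in('dust_cup','cup_lugs'):
    for d in robot.landmark_of('scene',n)[:2]: print(n,np.round(d['xyz'],4),round(d['conf'],2))
```

```text
t 31.12 tcp [ 555.1 -178.5  124.9] yaw 54.26 cup [618.2 -90.9 124.9] F [0.45 1.23 0.81] T [-0.042 -0.021 -0.009] g 0.0 q7 -0.74
dust_cup [ 0.336   0.2002 -0.0009] 0.65
dust_cup [ 0.6194 -0.0891  0.0925] 0.62
cup_lugs [0.336  0.1993 0.0525] 0.57
cup_lugs [ 0.616  -0.0893  0.1673] 0.56
```

View pics/rel.png

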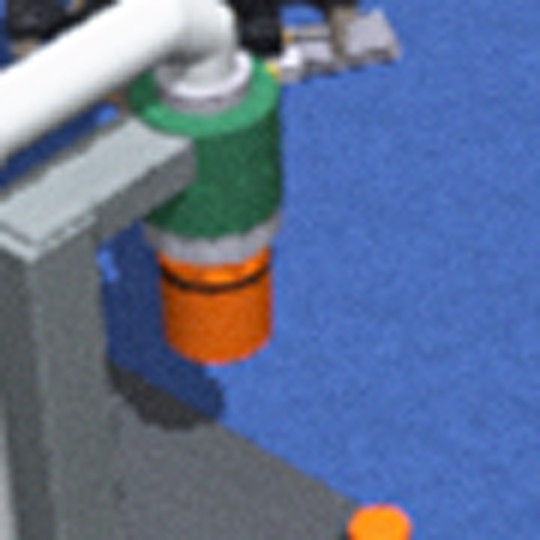

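The cup hangs straight by itself, with its underside at crop (218,355) and z ≈ 0.0925, so the lugs are about 5 mm up. I retreat.

Request:
move_arm([
  [0, 0, 0.3],
  [0, 0, 0.6],
  [0, 0, 0.6],
  [-0.3, -0.4, 0.3],
  [-0.4, -0.5, 0],
  [-0.4, -0.5, 0],
  [0, 0, 0],
  [0, 0, 0],
  [0, 0, 0],
], yaw=[0, 0, 0, 0, 0, 0, 0, 0, 0], jaw=[0.6, 0.6, 0.6, 0.6, 0.6, 0.6, 0.6, 0.6, 0.6])

```text
t: 32.4
tcp_pos: [0.4903, -0.2611, 0.2335]
orientation: [0.0, 0.889, 0.457, 0.0]
wrist_force: [-0.3, 0.5, -1.2]
grip_width: 0.601
grasp_force: 0.0
```

Run:
```python
from h import *
st(); robot.camera('scene')
for n in('dust_cup','cup_lugs','cup_grip'):
    for d in robot.landmark_of('scene',n)[:2]: print(n,np.round(d['xyz'],4),round(d['conf'],2))
```

```text
t 32.4 tcp [ 490.3 -261.1  233.5] yaw 54.4 cup [ 553.1 -173.3  233.5] F [-0.32  0.49 -1.22] T [-0.052 -0.039  0.   ] g 0.0 q7 -0.45
dust_cup [ 0.6163 -0.0902  0.0908] 0.8
dust_cup [0.3366 0.1989 0.0013] 0.78
cup_lugs [ 0.6224 -0.0916  0.1654] 0.74
cup_lugs [0.3363 0.1959 0.0499] 0.69
cup_grip [0.3304 0.2782 0.0263] 0.84
cup_grip [ 0.6157 -0.0894  0.1944] 0.53
```

```bash
python3 -c "
from cell import robot
print(robot.hand_in())"
```

```text
the job is handed in; nothing more can be done
None
```

The large orange cup hangs by itself in the bayonet ring, with its lugs about 5 mm above the ring's underside and the gripper clear. I handed the job in at about 32 s and got no verdict back.

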